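# Set the sharpener's speed by clicks and start it

## Task

Get the wheel sharpener ready and start it: slide its speed lever with a fingertip to the third click counted from the off end (the off stop itself is not a click), without running past it, leave it resting there, and then press the start button fully in and let it come back out. Only push with the outside of the fingers and gently: never pinch the lever, and leave everything else on the machine and the bench where it is.

Things in the scene. Friction and masses are not known exactly. Their poses are not given: they have to be found in the camera images.
- sharpener: Bench sharpener, fixed to the bench. Origin on the bench under the middle of its control deck; z up; its +y runs along the machine towards the stone wheel, its -x side faces the robot. Control deck: a flat box from x -90 to +90 mm, y -150 to +150 mm, top 71 mm above the bench. The wheel part, up to 183 mm high, occupies y +150 to +320 mm.
- speed_lever (a joint): Speed lever, sliding along the sharpener's +y. Value in m: 0 = off notch (hard stop at -0.001), growing towards the wheel. Notches every 18 mm: first click 0.018, second 0.036, third 0.054, fourth 0.072, fifth 0.090 (stop at 0.091). Starts between 0 and 0.024, settling in the off or the first notch. Leaving a notch takes about 5 N; it stays in a notch when let go.
- off_end (a point): Point on the deck's top face in the middle of the lever's slot, where the lever stands at off (sharpener x -30, y -85 mm). Dark marks beside the slot on the robot's side show the notches; the off mark is longer. Crests lie half-way between notches: once past a crest the lever snaps forward by itself into the next notch, away from the finger.
- lever_grip (a point): Centre of the lever's black upright handle, a rounded block 26 mm along the sharpener's x, 14 mm along its y (the slide direction), 42 mm high, 99 mm above the bench; its top is 120 mm above the bench, its underside 7 mm above the deck. Moves with the lever; the axes are the sharpener's.
- start_button (a joint): Start button, the only button: value in m pressed down, 0 = out, 0.006 = fully in, springs back; fully in takes about 5 N. Pressed counts from 0.0045.
- start_button_top (a point): Centre of the top face of the start button, a plain steel round button 28 mm across in a low housing on the deck, at sharpener x = -30 mm, y = +80 mm. Pressed straight down.
- paste_tin: closed round tin, 47 mm across, 24 mm high, standing on the rear of the deck; origin under its centre; leave alone
- slip_stone: small flat stone 26 x 75 x 10 mm lying on the rear of the deck; origin under its centre; leave alone
- chisel: wood-handled chisel, 280 mm long, 27 mm high, lying on the bench to the right; origin on the bench near mid-length; leave alone
- handle_blank: wood block 130 x 45 x 28 mm on the bench to the right; leave alone
- mug: mug 80 mm across, 90 mm high, on the bench to the left; leave alone

How it is judged (in metres and radians):
On the way, in this order (a step that is already met when the one before it is completed fails the run):
1. the speed lever rests at the third click (0.054 m, within 4 mm) (value of joint speed_lever between 0.05 and 0.058 m and velocity of joint speed_lever between -0.01 and 0.01 m/s), for 0.3 s.
2. the start button is pressed in, with the lever at the third click (value of joint start_button above 0.0045 m and value of joint speed_lever between 0.05 and 0.058 m), for 0.05 s.
At the end, for the whole second after the job is handed in: The lever rests at the third click (joint 0.050 to 0.058 m), the start button is back out (under 1.5 mm), and every other thing is within 15 mm of where it stood (all of step 1 and value of joint start_button below 0.0015 m and distance of each of paste_tin, slip_stone, chisel, handle_blank, mug from where it was at the start of the episode below 0.015 m); the robot touches nothing.
It fails at once if the lever is run past the third click (beyond 0.066 m) (value of joint speed_lever above 0.066 m).
It fails at once if the start button is pressed (over 3 mm) while the lever is not at the third click (value of joint start_button above 0.003 m and not (value of joint speed_lever between 0.05 and 0.058 m)).
It fails at once if the lever is pinched or forced (over 30 N from the fingers) (contact force between the fingers and speed_lever above 30 N).
It fails at once if another thing is moved or lifted (over 20 mm) (distance of any of paste_tin, slip_stone, chisel, handle_blank, mug from where it was at the start of the episode above 0.02 m).
It also fails if it takes over 58 s, if anything falls off the work surface, if the arm or the gripper's body presses on something with over 40 N, if the wrist force passes 120 N, or if a joint passes its speed limit or range.

## Robot

A 6-joint arm with a two-finger parallel gripper is mounted at the origin on the work surface. World frame = base frame: x ahead of the robot, y to its left, z up, the work surface at z = 0. Lengths are in m, angles in degrees, forces in N, time in s.
With the tool pointing down it reaches from about 0.35 to 0.875 m from the base axis. Payload 4.2 kg.
Tool frame: the origin (TCP) lies between the finger pads; the fingertips stand 8 mm ahead of it and the grasp point (between the pads) lies 11 mm behind it; x points along the fingers, y is the direction in which the jaws open and shut, and the axes are right-handed (so a half turn about x gives the same grasp; the last joint's range is limited). The gripper opens to 87 mm and grips with 3 to 60 N. Pads are 19 mm wide; open, the fingers measure 117 mm over their backs; the gripper's body (75 mm by 190 mm) begins 51 mm behind the grasp point.
Start: joints at [85.692, 22.042, 0.453, 0, -68.411, -14.817], TCP at [0.205, 0.59, 0.201] pointing down, gripper open.
Joint ranges: [-179.83, 179.83], [-69.29, 118.12], [-61.27, 80.66], [-181.25, 117.63], [-171.15, -9.14], [-177.46, 177.46]. Speed limits (degrees/s): [159.86, 159.86, 180, 180, 180, 180].

## Interface

Orientations are given as a 3x3 rotation matrix whose columns are the frame's x, y, z axes.
In Python, from station import r gives the robot as it stands. The module is installed in compiled form; this text tells all that it offers.
- The arm moves only by the tool move_arm, never from a script. Its argument "increments" is one flat list of numbers, 7 for each row, row after row: the turn, a rotation vector about the tool's x, y, z in degrees, then the shift along the tool's x, y, z in m, then the finger opening in m, from 0 to 0.087. A call has 1 to 12 rows; each row is the pose to reach, as a shift and turn from the pose commanded when the call began, along the tool's axes at that moment; what a row does not reach only later rows make up. A row lasts 1/12 s, in which the tool goes at most 41.7 mm and 7.16 degrees, less where a joint would pass 70% of its speed; a pose out of reach is approached as far as the arm can. A call with a gripper value outside its range is refused whole. The fingers move at their own pace and stop on an object; the grip force is fixed at half the most. Time passes only in rows, so rows that repeat a pose let the fingers close. It gives the time, the measured TCP pose, the force and the opening at its end, in the units of the state.
- r.sense(): the state, without advancing time (a new reading comes with each control period).
- r.capture(name): name is "scene" or "top" or "wrist"; returns the picture (420x560x3 uint8, red, green, blue); there is no depth.
- r.calibration(name): a dict with "fx", "fy", "cx", "cy" (pixels), "rvec" (rotation vector, rad) and "tvec" (3), from world to camera coordinates, as OpenCV has them; the wrist camera has in their place "tool_from_camera" (4x4, takes a point from camera to tool coordinates, whose origin is the TCP and whose axes are the tool frame's). Camera axes: x right, y down, z forward; pixel columns grow to the right and rows downward; lengths in m; the calibration is good to about 2 mm. A picture is of the moment at which its call begins: read the wrist's pose just before it. calibration takes no time and is no camera call.
- r.finish_job(): hands the job in, once; it reports no verdict.
The state is a dict: "time_s": time; "joints": joint angles; "joint_velocities": joint speeds; "effort": joint torques, N m; "tcp_pos": TCP position; "ee_rot": TCP orientation; "wrist_force": force on the tool from outside, world axes, zero at the start; "moment": the same for the moment, N m; "gripper_width": opening from 0.0 (shut) to 1.0 (fully open).
Only numpy, scipy, OpenCV 4.12 (cv2) and the standard library are available. Lean on these libraries where they do the work, as an engineer would, in place of code of your own. Each camera call takes 0.05 s, during which the arm holds its last target.

## Working session

There is one attempt and no reset: what is moved stays moved. The work goes in short steps, Python scripts to look and compute and a tool call to move; the robot and the scene stay as the last step left them, time stands still between calls to the robot, and variables do not carry over. Pictures are saved under pics/ and viewed, and the job is handed in when it is done.

Besides the shell and the picture viewer there is one more tool, called after "Emit:" by a JSON object that holds its "name" and its "arguments", one argument or row to a line. move_arm: Moves the arm, as the interface text tells. Its arguments: {"type":"object","properties":{"increments":{"type":"array","items":{"type":"number"}}},"required":["increments"]}

```bash
mkdir -p pics; python3 - <<'E'
from station import r
import cv2
s=r.sense()
print({k:(v if not hasattr(v,'round') else v) for k,v in s.items()})
for n in ("scene","top"):
    cv2.imwrite(f"pics/{n}0.png",r.capture(n)[:,:,::-1]); print(r.calibration(n))
E
```

```text
{'time_s': 0.0, 'joints': array([ 8.56904442e+01,  2.20894629e+01,  3.79304233e-01, -2.77791073e-02,
       -6.84091735e+01, -1.48160064e+01]), 'joint_velocities': array([ 0.01444466, -0.03448764,  0.06443422,  0.00282607, -0.14295303,
       -0.0386449 ]), 'effort': array([ 1.71713136e-04, -3.90667033e+01,  1.87407786e+01,  4.21971112e+00,
        1.09505426e-02, -2.02467354e-04]), 'tcp_pos': array([0.20455809, 0.58989688, 0.1994732 ]), 'ee_rot': array([[-6.06048134e-04, -3.27807805e-01, -9.44744238e-01],
       [-2.04293085e-03, -9.44742034e-01,  3.27808351e-01],
       [-9.99997730e-01,  2.12871479e-03, -9.71295306e-05]]), 'wrist_force': array([ 0.18123124,  0.29291123, -0.06746993]), 'moment': array([-0.0033243 ,  0.00347027,  0.00704256]), 'gripper_width': 1.0018707952746642}
{'fx': 408.9316525391856, 'fy': 408.9316525391856, 'cx': 279.72466307157885, 'cy': 208.4380387078893, 'rvec': array([ 1.79856265,  1.74571383, -0.68445287]), 'tvec': array([-0.00188826, -0.33841679,  1.54383953])}
{'fx': 429.42243117445446, 'fy': 429.42243117445446, 'cx': 280.1361472105819, 'cy': 203.05741953630826, 'rvec': array([ 2.17307741, -2.16763975,  0.1608808 ]), 'tvec': array([-0.02356752,  0.57146072,  1.08743739])}
```

View pics/scene0.png

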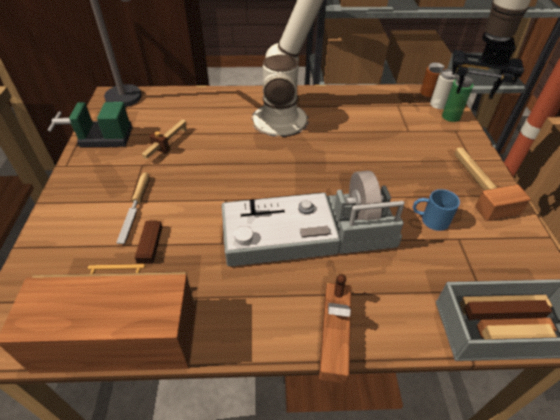

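View pics/top0.png

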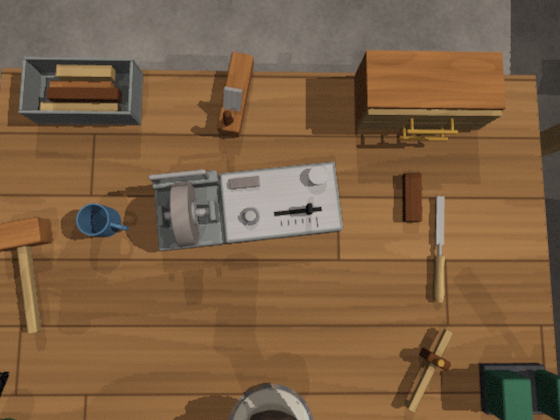

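```bash
python3 - <<'E'
import cv2
a=cv2.imread("pics/top0.png")[150:260,210:350];cv2.imwrite("pics/topz.png",cv2.resize(a,None,fx=5.5,fy=5.4,interpolation=cv2.INTER_CUBIC))
a=cv2.imread("pics/scene0.png")[180:270,215:345];cv2.imwrite("pics/scz.png",cv2.resize(a,None,fx=6,fy=6,interpolation=cv2.INTER_CUBIC))
E
```

```text
(no output)
```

View pics/topz.png

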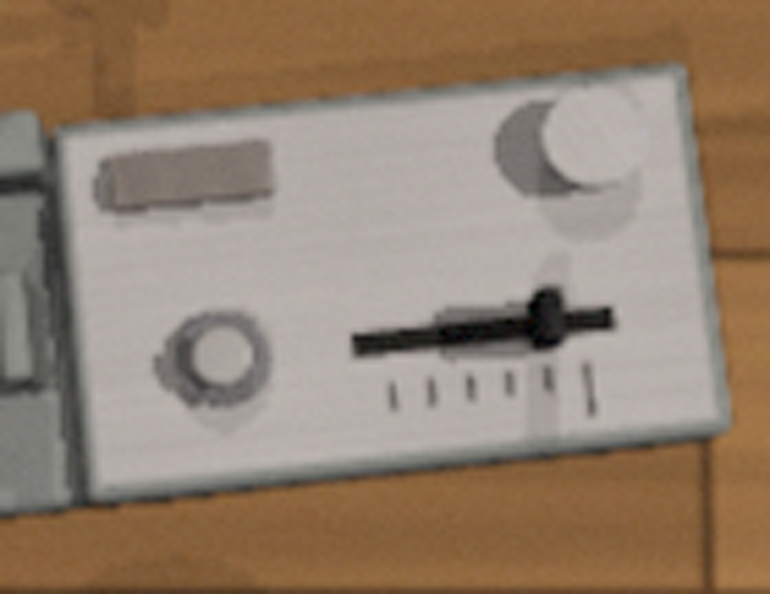

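View pics/scz.png

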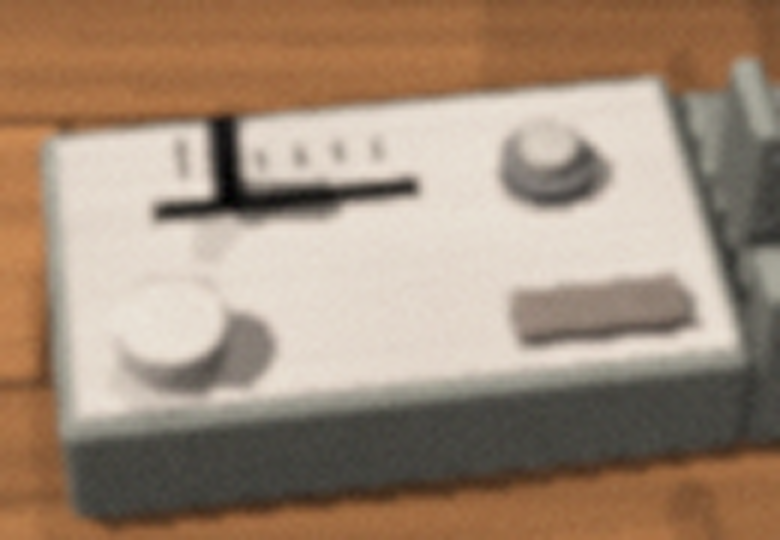

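```bash
cat > h.py <<'E'
import numpy as np,cv2
from station import r
def ray(n,uv):
    c=r.calibration(n);K=np.array([[c['fx'],0,c['cx']],[0,c['fy'],c['cy']],[0,0,1]])
    if 'rvec' in c:
        R=cv2.Rodrigues(c['rvec'])[0]; o=-R.T@c['tvec']; R=R.T
    else:
        s=r.sense();T=np.array(c['tool_from_camera']);R=s['ee_rot']@T[:3,:3];o=s['tcp_pos']+s['ee_rot']@T[:3,3]
    return o,R@np.linalg.solve(K,[uv[0],uv[1],1.])
def plane(n,uv,z):
    o,d=ray(n,uv); return o+d*(z-o[2])/d[2]
def tri(a,b):
    (o1,d1),(o2,d2)=a,b
    t=np.linalg.lstsq(np.c_[d1,-d2],o2-o1,rcond=None)[0]
    p,q=o1+t[0]*d1,o2+t[1]*d2
    return (p+q)/2,np.linalg.norm(p-q)
E
python3 - <<'E'
from h import *
Z=lambda u,v:(210+(u+.5)/5.5-.5,150+(v+.5)/5.4-.5)
S=lambda u,v:(215+(u+.5)/6-.5,180+(v+.5)/6-.5)
np.set_printoptions(precision=4,suppress=True)
P={}
for k,c in dict(fl=(58,128),fr=(683,70),nr=(725,432),nl=(90,495)).items():
    P[k]=plane("top",Z(*c),.071);print(k,P[k])
print(np.linalg.norm(P['fl']-P['fr']),np.linalg.norm(P['nl']-P['nr']),np.linalg.norm(P['fl']-P['nl']),np.linalg.norm(P['fr']-P['nr']))
c=sum(P.values())/4
y=(P['fl']-P['fr']+P['nl']-P['nr']);y/=np.linalg.norm(y);x=np.array([y[1],-y[0],0]);print("c",c,"y",y,"yaw",np.degrees(np.arctan2(-y[0],y[1])))
m=[(393,395),(432,391),(471,388),(510,384),(549,379),(590,389)]
for q in m:
    p=plane("top",Z(*q),.071)-c;print("mark",p@x,p@y)
b,e=tri(ray("top",Z(222,354)),ray("scene",S(550,148)));print("button",b,e,(b-c)@x,(b-c)@y)
b=plane("top",Z(545,300),.120);print("lever top on z.12",b,(b-c)@x,(b-c)@y)
for k in [(352,345),(613,318)]:
    p=plane("top",Z(*k),.071)-c;print("slot",p@x,p@y)
for nm,cs in dict(fl=(742,350),fr=(75,425),nr=(45,140),nl=(660,80)).items():
    print(nm,tri(ray("top",Z(*dict(fl=(58,128),fr=(683,70),nr=(725,432),nl=(90,495))[nm])),ray("scene",S(*cs))))
E
```

```text
fl [0.6427 0.1315 0.071 ]
fr [ 0.6725 -0.1589  0.071 ]
nr [ 0.5004 -0.1758  0.071 ]
nl [0.4705 0.1139 0.071 ]
0.29193364960813983 0.2912414296806165 0.1730946979681308 0.1729611527667227
c [ 0.5715 -0.0223  0.071 ] y [-0.1022  0.9948  0.    ] yaw 5.864834361034511
mark -0.05414981358175347 0.004336878334427554
mark -0.05406435928106532 -0.013627146165586669
mark -0.054443847986850494 -0.03156486577352882
mark -0.054358477233264625 -0.049574053459605555
mark -0.053807337639062695 -0.06765769859877836
mark -0.06033170828698217 -0.08589755552069682
button [0.5346 0.0548 0.0884] 0.0016082977251342587 -0.028881455157692443 0.08048527378897319
lever top on z.12 [ 0.5563 -0.089   0.12  ] -0.021976450974011755 -0.06476765137055138
slot -0.029008007559051613 0.02067623642847665
slot -0.028216054689053183 -0.10019144539556378
fl (array([0.6423, 0.131 , 0.0731]), np.float64(0.0004979106205672109))
fr (array([ 0.6726, -0.1562,  0.0703]), np.float64(0.005544180214916242))
nr (array([ 0.5008, -0.1771,  0.0646]), np.float64(0.0004814483924257853))
nl (array([0.4707, 0.1144, 0.0675]), np.float64(0.00030105393708281073))
```

```bash
cat >> h.py <<'E'
np.set_printoptions(precision=4,suppress=True)
C=np.array([.5715,-.0230,0]);YS=np.array([-.1022,.9948,0]);XS=np.array([.9948,.1022,0])
def w(x,y,z): return C+XS*x+YS*y+np.array([0,0,z])
from scipy.spatial.transform import Rotation as Ro
def inc(p):
    s=r.sense();R=s['ee_rot']
    D=np.c_[[0,0,-1],-XS,np.cross([0,0,-1],-XS)]
    print("t",s['time_s'],"turn",Ro.from_matrix(R.T@D).as_rotvec(degrees=True),"shift",R.T@(np.array(p)-s['tcp_pos']),"tgt",np.array(p),"F",s['wrist_force'])
def where():
    s=r.sense();d=s['tcp_pos']-C;print("sharp xyz",d@XS,d@YS,d[2],"F",s['wrist_force'],"Fy",s['wrist_force']@YS,"t",s['time_s'])
E
python3 -c "
from h import *
inc(w(-.03,-.115,.25))"
```

```text
t 0.1 turn [65.0017 -0.0669 -0.0958] shift [-0.0493  0.5758 -0.569 ] tgt [ 0.5534 -0.1405  0.25  ] F [ 0.0982 -0.4648 -0.638 ]
```

Emit:
{"name": "move_arm", "arguments": {
  "increments": [0,0,0,-0.05,0,0,0,0,0,0,-0.05,0,0,0,65,0,0,-0.05,0.576,-0.569,0,65,0,0,-0.05,0.576,-0.569,0,65,0,0,-0.05,0.576,-0.569,0,65,0,0,-0.05,0.576,-0.569,0,65,0,0,-0.05,0.576,-0.569,0,65,0,0,-0.05,0.576,-0.569,0,65,0,0,-0.05,0.576,-0.569,0,65,0,0,-0.05,0.576,-0.569,0,65,0,0,-0.05,0.576,-0.569,0,65,0,0,-0.05,0.576,-0.569,0]
}}

```text
time_s: 1.1
tcp_pos: [0.3847, 0.2127, 0.2511]
ee_rot: [[0.001, -0.995, -0.099], [0.001, -0.099, 0.995], [-1.0, -0.001, 0.001]]
wrist_force: [0.5, 0.0, -0.0]
gripper_width: 0.172
```

```bash
python3 -c "
from h import *
inc(w(-.03,-.115,.25));where()"
```

```text
t 1.1 turn [-0.2004  0.0663  0.0781] shift [ 0.0008 -0.133  -0.3681] tgt [ 0.5534 -0.1405  0.25  ] F [ 0.4693  0.0493 -0.0139]
sharp xyz -0.16175105397371778 0.25356362632270996 0.2510890780124309 F [ 0.4693  0.0493 -0.0139] Fy 0.001119365561052538 t 1.1
```

Emit:
{"name": "move_arm", "arguments": {
  "increments": [0,0,0,0,-0.133,-0.368,0,0,0,0,0,-0.133,-0.368,0,0,0,0,0,-0.133,-0.368,0,0,0,0,0,-0.133,-0.368,0,0,0,0,0,-0.133,-0.368,0,0,0,0,0,-0.133,-0.368,0,0,0,0,0,-0.133,-0.368,0,0,0,0,0,-0.133,-0.368,0,0,0,0,0,-0.133,-0.368,0,0,0,0,0,-0.133,-0.368,0,0,0,0,0,-0.133,-0.368,0,0,0,0,0,-0.133,-0.368,0]
}}

```text
time_s: 2.1
tcp_pos: [0.5542, -0.1387, 0.2499]
ee_rot: [[-0.001, -0.995, -0.1], [0.0, -0.1, 0.995], [-1.0, 0.001, 0.0]]
wrist_force: [-0.3, 0.4, -0.2]
gripper_width: 0.003
```

```bash
python3 -c "
from h import *
inc(w(-.03,-.115,.25));where()
cv2.imwrite('pics/w1.png',r.capture('wrist')[:,:,::-1]);print(r.calibration('wrist'),r.sense()['gripper_width'])
cv2.imwrite('pics/t1.png',r.capture('top')[:,:,::-1])"
```

```text
t 2.1 turn [-0.1134  0.0186 -0.0519] shift [-0.0001  0.0009 -0.0017] tgt [ 0.5534 -0.1405  0.25  ] F [-0.2603  0.4043 -0.2162]
sharp xyz -0.02904961933737748 -0.11334665320898682 0.24991192597742537 F [-0.2603  0.4043 -0.2162] Fy 0.42881787597396936 t 2.1
{'fx': 301.10206511687716, 'fy': 301.10206511687716, 'cx': 281.27605071432964, 'cy': 204.24586520065523, 'tool_from_camera': array([[-0.0009, -0.2986,  0.9544, -0.1846],
       [ 1.    ,  0.0006,  0.0011,  0.001 ],
       [-0.0009,  0.9544,  0.2986, -0.0814],
       [ 0.    ,  0.    ,  0.    ,  1.    ]])} 0.0033554809868080464
```

View pics/w1.png

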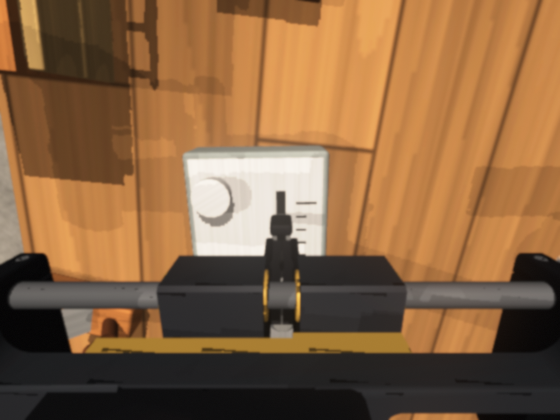

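```bash
python3 -c "
from h import *
def s(p): d=p-C; return d@XS,d@YS
a=cv2.imread('pics/w1.png')[140:270,180:340];cv2.imwrite('pics/w1z.png',cv2.resize(a,None,fx=4.5,fy=4.5,interpolation=cv2.INTER_CUBIC))
for uv in [(316,203.5),(301,216.5),(301,230)]: print('mark',s(plane('wrist',uv,.071)))
"
```

```text
mark (np.float64(-0.07462532517988368), np.float64(-0.08040949899103936))
mark (np.float64(-0.05599642536479413), np.float64(-0.0629095354732453))
mark (np.float64(-0.056391547342526424), np.float64(-0.04424902328819537))
```

View pics/w1z.png

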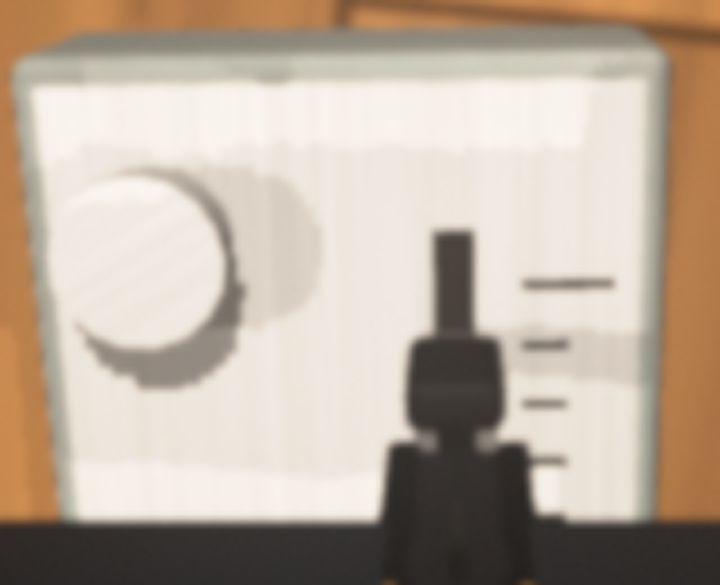

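Emit:
{"name": "move_arm", "arguments": {
  "increments": [0,0,0,0.04,0,0,0,0,0,0,0.08,0,0,0,0,0,0,0.12,0,0,0,0,0,0,0.15,0,0,0,0,0,0,0.152,0,0,0,0,0,0,0.152,0,0,0,0,0,0,0.152,0,0,0]
}}

```text
time_s: 2.78
tcp_pos: [0.556, -0.1373, 0.1009]
ee_rot: [[0.004, -0.995, -0.105], [-0.001, -0.105, 0.995], [-1.0, -0.004, -0.001]]
wrist_force: [-0.1, -0.3, 0.6]
gripper_width: 0.008
```

```bash
python3 -c "
from h import *
where()
cv2.imwrite('pics/w2.png',r.capture('wrist')[:,:,::-1])
a=r.capture('top')[150:260,210:350,::-1];cv2.imwrite('pics/t2.png',cv2.resize(a,None,fx=5.5,fy=5.4,interpolation=cv2.INTER_CUBIC));where()"
```

```text
sharp xyz -0.027139465872851314 -0.11216623332830403 0.10092568230158996 F [-0.14   -0.3223  0.5818] Fy -0.3063356199056615 t 2.7833
sharp xyz -0.026795592203610732 -0.11246352219566551 0.10158630678902295 F [-0.4217 -0.6659 -0.284 ] Fy -0.6193021724889592 t 2.8833
```

View pics/w2.png

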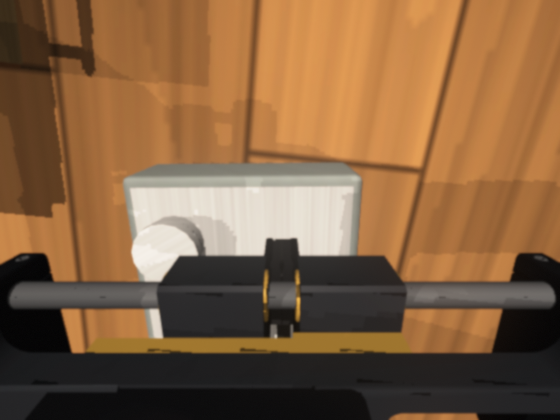

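View pics/t2.png

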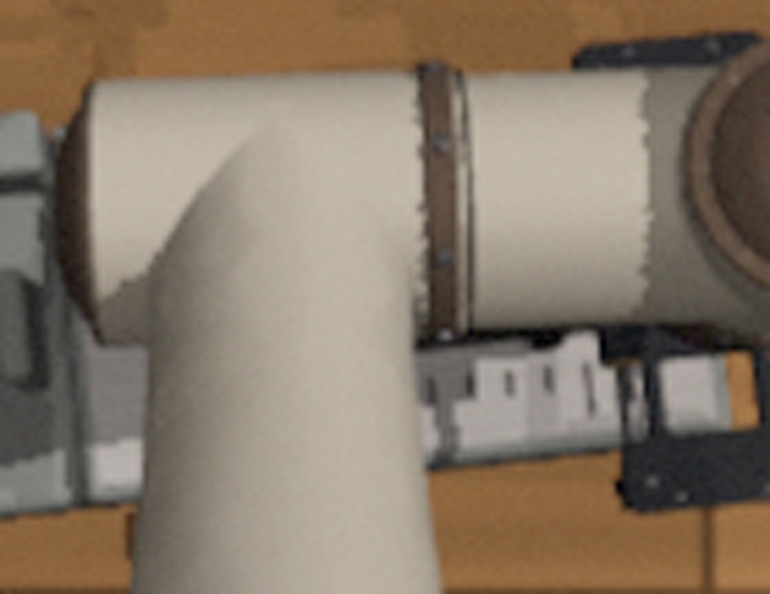

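Emit:
{"name": "move_arm", "arguments": {
  "increments": [0,0,0,0.003,0.002,0.006,0,0,0,0,0.003,0.002,0.012,0,0,0,0,0.003,0.002,0.014,0,0,0,0,0.003,0.002,0.014,0]
}}

```text
time_s: 3.22
tcp_pos: [0.5509, -0.1236, 0.0961]
ee_rot: [[0.001, -0.995, -0.103], [0.0, -0.103, 0.995], [-1.0, -0.001, -0.0]]
wrist_force: [-0.1, -0.5, 0.2]
gripper_width: 0.004
```

```bash
cat > look.py <<'E'
from h import *
import sys
where()
a=r.capture('scene')[160:250,215:345,::-1];cv2.imwrite(f'pics/s{sys.argv[1]}.png',cv2.resize(a,None,fx=6,fy=6,interpolation=cv2.INTER_CUBIC));where()
E
python3 look.py 3
```

```text
sharp xyz -0.030722829124293305 -0.09794551311044288 0.09613038165668314 F [-0.0584 -0.4689  0.2454] Fy -0.46050873764939493 t 3.2167
sharp xyz -0.030682938253653536 -0.09820485428458078 0.0959998027421283 F [-0.789  -0.139   0.3163] Fy -0.05768439494419455 t 3.2667
```

View pics/s3.png

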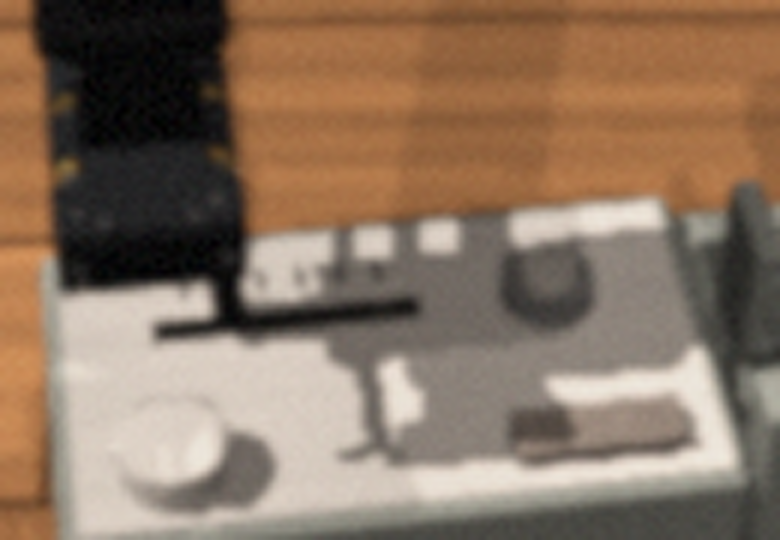

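Emit:
{"name": "move_arm", "arguments": {
  "increments": [0,0,0,0,0,0.002,0,0,0,0,0,0,0.004,0,0,0,0,0,0,0.006,0,0,0,0,0,0,0.008,0,0,0,0,0,0,0.008,0,0,0,0,0,0,0.008,0]
}}

```text
time_s: 3.77
tcp_pos: [0.55, -0.1162, 0.0955]
ee_rot: [[-0.0, -0.995, -0.103], [-0.0, -0.103, 0.995], [-1.0, 0.0, -0.0]]
wrist_force: [-0.1, -0.1, -0.2]
gripper_width: 0.008
```

```bash
python3 -c "
from h import *
where()"
```

```text
sharp xyz -0.030900279732731125 -0.0905080065215352 0.09551881152738362 F [-0.0701 -0.104  -0.2176] Fy -0.09627094036636417 t 3.7667
```

Emit:
{"name": "move_arm", "arguments": {
  "increments": [0,0,0,0,0,0.001,0,0,0,0,0,0,0.002,0,0,0,0,0,0,0.003,0,0,0,0,0,0,0.004,0,0,0,0,0,0,0.004,0]
}}

```text
time_s: 4.18
tcp_pos: [0.5496, -0.1122, 0.0956]
ee_rot: [[-0.0, -0.995, -0.103], [0.0, -0.103, 0.995], [-1.0, 0.0, 0.0]]
wrist_force: [0.1, -0.1, 0.4]
gripper_width: 0.004
```

Emit:
{"name": "move_arm", "arguments": {
  "increments": [0,0,0,0,0,0.001,0,0,0,0,0,0,0.002,0,0,0,0,0,0,0.002,0,0,0,0,0,0,0.002,0]
}}

```text
time_s: 4.52
tcp_pos: [0.5494, -0.1102, 0.0956]
ee_rot: [[0.0, -0.995, -0.102], [-0.0, -0.102, 0.995], [-1.0, -0.0, -0.0]]
wrist_force: [-0.3, 0.3, -0.1]
gripper_width: 0.005
```

```bash
python3 -c "
from h import *
where()"
```

```text
sharp xyz -0.030897196003933123 -0.08453798354299888 0.09556757058406476 F [-0.292   0.2663 -0.0858] Fy 0.29477977307254966 t 4.5167
```

Emit:
{"name": "move_arm", "arguments": {
  "increments": [0,0,0,0,0,0.001,0,0,0,0,0,0,0.002,0,0,0,0,0,0,0.002,0,0,0,0,0,0,0.002,0]
}}

```text
time_s: 4.85
tcp_pos: [0.5492, -0.1089, 0.0956]
ee_rot: [[0.0, -0.995, -0.102], [-0.001, -0.102, 0.995], [-1.0, 0.0, -0.001]]
wrist_force: [0.9, -3.3, -0.8]
gripper_width: 0.006
```

Emit:
{"name": "move_arm", "arguments": {
  "increments": [0,0,0,0,0,0.001,0,0,0,0,0,0,0.002,0,0,0,0,0,0,0.002,0,0,0,0,0,0,0.002,0]
}}

```text
time_s: 5.18
tcp_pos: [0.549, -0.1068, 0.0956]
ee_rot: [[0.0, -0.995, -0.102], [-0.0, -0.102, 0.995], [-1.0, 0.0, -0.0]]
wrist_force: [-0.5, -4.7, -0.4]
gripper_width: 0.007
```

```bash
python3 look.py 4
```

```text
sharp xyz -0.030929691882100777 -0.08103166093679164 0.09561988825516984 F [-0.4767 -4.7245 -0.39  ] Fy -4.651179701817514 t 5.1833
sharp xyz -0.030959803012221752 -0.08098313083161891 0.09558095914705508 F [ 0.6615 -5.1716 -0.2145] Fy -5.212328175015628 t 5.2333
```

View pics/s4.png

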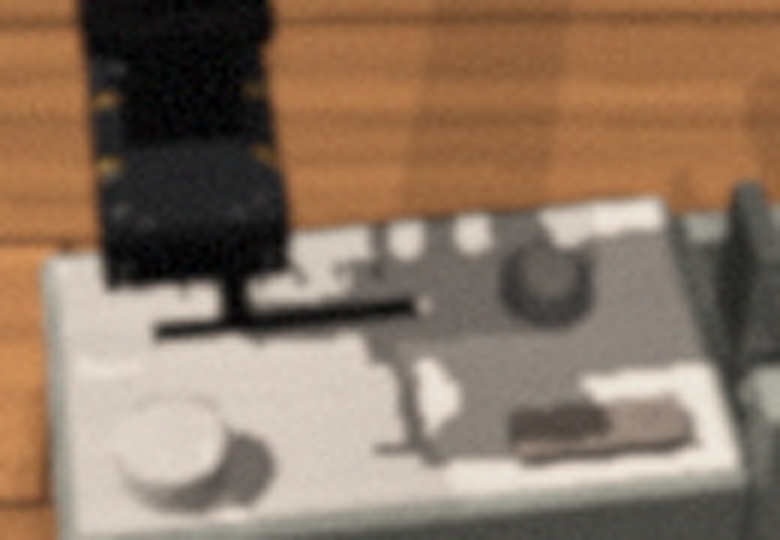

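Emit:
{"name": "move_arm", "arguments": {
  "increments": [0,0,0,0,0,0.001,0,0,0,0,0,0,0.002,0,0,0,0,0,0,0.003,0,0,0,0,0,0,0.004,0,0,0,0,0,0,0.004,0,0,0,0,0,0,0.004,0]
}}

```text
time_s: 5.73
tcp_pos: [0.5485, -0.1021, 0.0956]
ee_rot: [[-0.0, -0.995, -0.102], [0.0, -0.102, 0.995], [-1.0, 0.0, 0.0]]
wrist_force: [-0.7, -0.6, -0.1]
gripper_width: 0.005
```

Emit:
{"name": "move_arm", "arguments": {
  "increments": [0,0,0,0,0,0.001,0,0,0,0,0,0,0.002,0,0,0,0,0,0,0.003,0,0,0,0,0,0,0.004,0,0,0,0,0,0,0.004,0,0,0,0,0,0,0.004,0]
}}

```text
time_s: 6.23
tcp_pos: [0.5482, -0.098, 0.0955]
ee_rot: [[0.0, -0.995, -0.103], [0.0, -0.103, 0.995], [-1.0, -0.0, 0.0]]
wrist_force: [-0.6, 0.2, -0.1]
gripper_width: 0.006
```

```bash
python3 look.py 5
```

```text
sharp xyz -0.030869728964667314 -0.07224870060219167 0.09553085815043846 F [-0.6426  0.2283 -0.1086] Fy 0.29281239738851655 t 6.2333
sharp xyz -0.030884457675256848 -0.07237247273756564 0.09552689899325331 F [-0.049  -0.6195  0.105 ] Fy -0.6112891487995569 t 6.2833
```

View pics/s5.png

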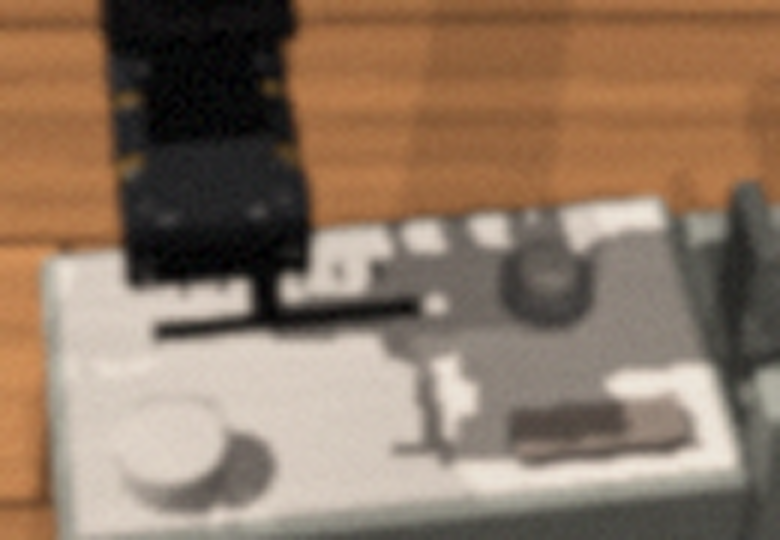

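Emit:
{"name": "move_arm", "arguments": {
  "increments": [0,0,0,0,0,0.002,0,0,0,0,0,0,0.004,0,0,0,0,0,0,0.005,0,0,0,0,0,0,0.005,0,0,0,0,0,0,0.005,0]
}}

```text
time_s: 6.7
tcp_pos: [0.5477, -0.0933, 0.0956]
ee_rot: [[0.0, -0.995, -0.102], [0.0, -0.102, 0.995], [-1.0, -0.0, 0.0]]
wrist_force: [-0.7, 0.1, 1.3]
gripper_width: 0.005
```

Emit:
{"name": "move_arm", "arguments": {
  "increments": [0,0,0,0,0,0.001,0,0,0,0,0,0,0.002,0,0,0,0,0,0,0.003,0,0,0,0,0,0,0.004,0,0,0,0,0,0,0.004,0]
}}

```text
time_s: 7.12
tcp_pos: [0.5473, -0.0902, 0.0956]
ee_rot: [[-0.0, -0.995, -0.102], [-0.001, -0.102, 0.995], [-1.0, 0.0, -0.001]]
wrist_force: [0.6, -4.4, -0.7]
gripper_width: 0.005
```

```bash
python3 -c "
from h import *
where()"
```

```text
sharp xyz -0.030953505054362077 -0.06441086052119477 0.0956129358217507 F [ 0.56   -4.4251 -0.6831] Fy -4.459352967379732 t 7.1167
```

Emit:
{"name": "move_arm", "arguments": {
  "increments": [0,0,0,0,0,0.001,0,0,0,0,0,0,0.002,0,0,0,0,0,0,0.003,0,0,0,0,0,0,0.004,0,0,0,0,0,0,0.005,0,0,0,0,0,0,0.005,0]
}}

```text
time_s: 7.62
tcp_pos: [0.5467, -0.085, 0.0956]
ee_rot: [[-0.0, -0.995, -0.102], [-0.001, -0.102, 0.995], [-1.0, 0.0, -0.001]]
wrist_force: [1.4, -3.8, 0.2]
gripper_width: 0.003
```

```bash
python3 look.py 6
```

```text
sharp xyz -0.03100760706079858 -0.05917170860726479 0.09558526446018077 F [ 1.396 -3.85   0.236] Fy -3.9726442389734755 t 7.6167
sharp xyz -0.031033752095929124 -0.05906965954620127 0.09555149960065959 F [ 0.5903 -4.2911 -0.7916] Fy -4.329142770697891 t 7.6667
```

View pics/s6.png

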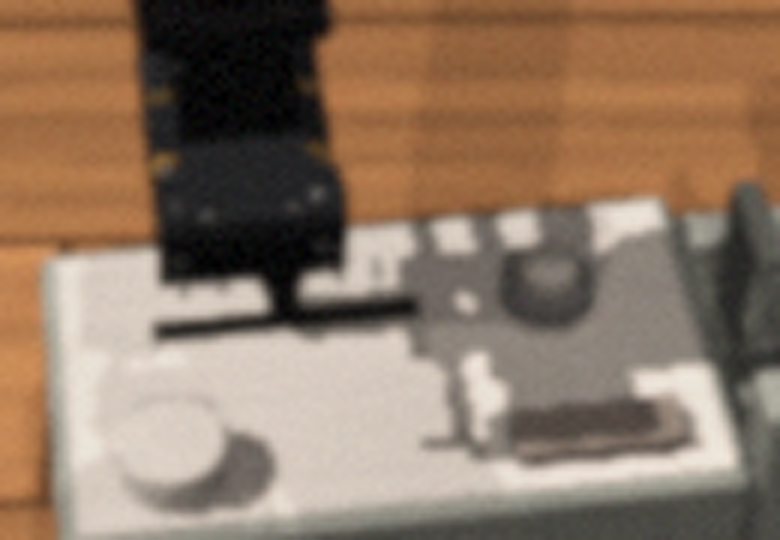

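Not over the crest yet; carry on in 1 mm steps.

Emit:
{"name": "move_arm", "arguments": {
  "increments": [0,0,0,0,0,0.001,0,0,0,0,0,0,0.0015,0,0,0,0,0,0,0.0015,0]
}}

```text
time_s: 7.92
tcp_pos: [0.5465, -0.0822, 0.0955]
ee_rot: [[0.0, -0.995, -0.102], [0.001, -0.102, 0.995], [-1.0, -0.0, 0.001]]
wrist_force: [0.1, -0.2, -0.3]
gripper_width: 0.007
```

Emit:
{"name": "move_arm", "arguments": {
  "increments": [0,0,0,0,0,0.001,0,0,0,0,0,0,0.0015,0,0,0,0,0,0,0.0015,0]
}}

```text
time_s: 8.17
tcp_pos: [0.5465, -0.081, 0.0956]
ee_rot: [[0.0, -0.995, -0.103], [0.0, -0.103, 0.995], [-1.0, -0.0, 0.0]]
wrist_force: [0.3, -0.3, 0.3]
gripper_width: -0.002
```

```bash
python3 look.py 7
```

```text
sharp xyz -0.030826918438854507 -0.055128027133340585 0.09555864239307349 F [ 0.2599 -0.2763  0.3012] Fy -0.3014164205417167 t 8.1667
sharp xyz -0.030839267128863205 -0.055215682146999616 0.0955632470374852 F [-0.7295 -0.1896  0.3406] Fy -0.11407645450339277 t 8.2167
```

View pics/s7.png

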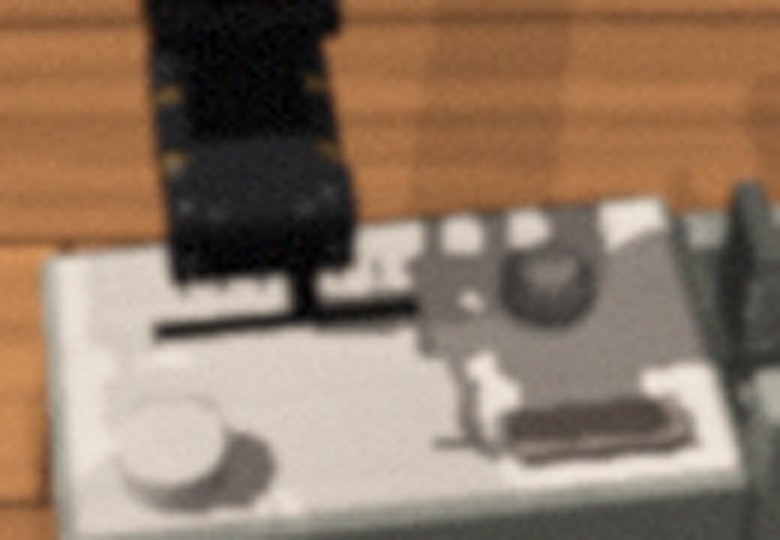

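Emit:
{"name": "move_arm", "arguments": {
  "increments": [0,0,0,0,0,-0.01,0,0,0,0,0,0,-0.02,0,0,0,0,-0.03,0,-0.02,0,0,0,0,-0.06,0,-0.02,0,0,0,0,-0.1,0,-0.02,0,0,0,0,-0.1,0,0.02,0,0,0,0,-0.1,0,0.06,0,0,0,0,-0.1,0,0.1,0,0,0,0,-0.1,0,0.135,0,0,0,0,-0.1,0,0.135,0,0,0,0,-0.1,0,0.135,0,0,0,0,-0.1,0,0.135,0]
}}

```text
time_s: 9.22
tcp_pos: [0.5327, 0.0522, 0.1955]
ee_rot: [[-0.0, -0.995, -0.102], [-0.0, -0.102, 0.995], [-1.0, 0.0, -0.0]]
wrist_force: [0.4, 0.2, -1.3]
gripper_width: 0.005
```

```bash
python3 look.py 8; python3 -c "
from h import *
cv2.imwrite('pics/w8.png',r.capture('wrist')[:,:,::-1]);where()"
```

```text
sharp xyz -0.03091961404684404 0.07876897924913077 0.19549476709344163 F [ 0.4238  0.1799 -1.3156] Fy 0.13562930151204922 t 9.2167
sharp xyz -0.030945476969640964 0.0783507510468257 0.1954294416404592 F [-0.6163  0.2457  0.8383] Fy 0.3074298469096706 t 9.2667
sharp xyz -0.030940421394672197 0.0781136296973893 0.19541841826738487 F [-0.3401 -0.1175 -0.3311] Fy -0.08209662971154863 t 9.3167
```

View pics/s8.png

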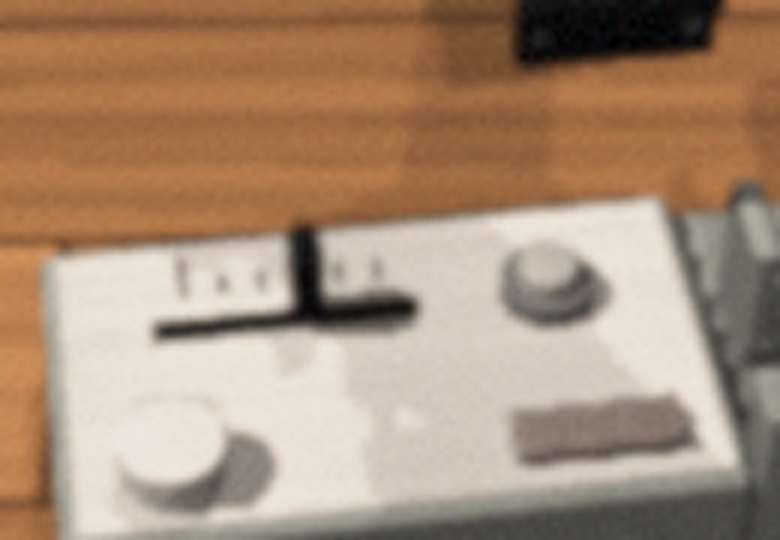

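View pics/w8.png

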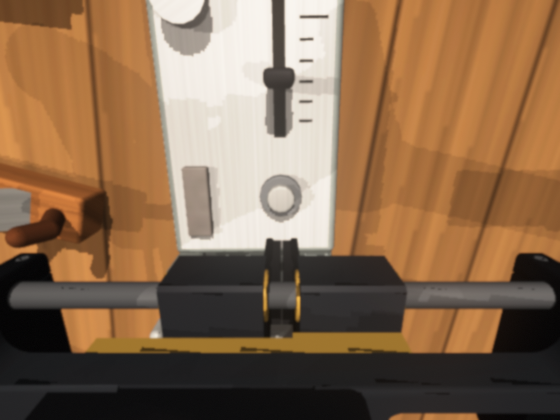

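```bash
python3 -c "
from h import *
p=plane('wrist',(281,197.5),.088);d=p-C;print(d@XS,d@YS)
p,e=tri(ray('wrist',(281,197.5)),ray('scene',(215+549.5/6-.5,160+268.5/6-.5)));d=p-C;print(d@XS,d@YS,p[2],e)
inc(w(-.03,.08,.110))"
```

```text
-0.03203587858944668 0.0808877440350873
-0.03205102046915364 0.08207785684764367 0.08475476422258355 0.000490071656540779
t 9.3167 turn [-0.0941 -0.0098 -0.0184] shift [ 0.0854 -0.001   0.0019] tgt [0.5335 0.0535 0.11  ] F [-0.3401 -0.1175 -0.3311]
```

Emit:
{"name": "move_arm", "arguments": {
  "increments": [0,0,0,0.04,0,0.002,0,0,0,0,0.075,0,0.002,0,0,0,0,0.085,0,0.002,0,0,0,0,0.09,0,0.002,0,0,0,0,0.09,0,0.002,0,0,0,0,0.09,0,0.002,0]
}}

```text
time_s: 9.82
tcp_pos: [0.5339, 0.0547, 0.1071]
ee_rot: [[0.003, -0.995, -0.102], [0.0, -0.102, 0.995], [-1.0, -0.003, 0.0]]
wrist_force: [-0.3, -0.0, 1.0]
gripper_width: 0.005
```

Emit:
{"name": "move_arm", "arguments": {
  "increments": [0,0,0,0.002,0,0,0,0,0,0,0.004,0,0,0,0,0,0,0.006,0,0,0,0,0,0,0.008,0,0,0,0,0,0,0.008,0,0,0]
}}

```text
time_s: 10.23
tcp_pos: [0.5322, 0.0548, 0.0974]
ee_rot: [[-0.0, -0.995, -0.102], [-0.0, -0.102, 0.995], [-1.0, 0.0, 0.0]]
wrist_force: [-0.8, -0.7, 0.5]
gripper_width: 0.007
```

```bash
python3 -c "
from h import *
where()"
```

```text
sharp xyz -0.03115752863840147 0.08143669411142604 0.09739089183434851 F [-0.7609 -0.7376  0.4593] Fy -0.6559553549370541 t 10.2333
```

Emit:
{"name": "move_arm", "arguments": {
  "increments": [0,0,0,0.001,0,0,0,0,0,0,0.002,0,0,0,0,0,0,0.003,0,0,0,0,0,0,0.003,0,0,0]
}}

```text
time_s: 10.57
tcp_pos: [0.5323, 0.0548, 0.0943]
ee_rot: [[-0.0, -0.995, -0.102], [-0.0, -0.102, 0.995], [-1.0, 0.0, -0.0]]
wrist_force: [-0.6, -0.5, -0.1]
gripper_width: 0.007
```

Emit:
{"name": "move_arm", "arguments": {
  "increments": [0,0,0,0.001,0,0,0,0,0,0,0.002,0,0,0,0,0,0,0.002,0,0,0,0,0,0,0.002,0,0,0]
}}

```text
time_s: 10.9
tcp_pos: [0.5324, 0.0548, 0.0925]
ee_rot: [[-0.0, -0.995, -0.102], [-0.0, -0.102, 0.995], [-1.0, 0.0, -0.0]]
wrist_force: [0.3, 0.0, -0.8]
gripper_width: 0.006
```

```bash
python3 -c "
from h import *
where()"
```

```text
sharp xyz -0.030972810980409413 0.0813827435514011 0.09245986104320052 F [ 0.3009  0.0337 -0.8245] Fy 0.0027553180609218076 t 10.9
```

Emit:
{"name": "move_arm", "arguments": {
  "increments": [0,0,0,0.001,0,0,0,0,0,0,0.002,0,0,0,0,0,0,0.002,0,0,0,0,0,0,0.002,0,0,0]
}}

```text
time_s: 11.23
tcp_pos: [0.5323, 0.0548, 0.0905]
ee_rot: [[-0.0, -0.995, -0.102], [-0.0, -0.102, 0.995], [-1.0, 0.0, -0.0]]
wrist_force: [0.3, -0.3, 0.2]
gripper_width: 0.007
```

Emit:
{"name": "move_arm", "arguments": {
  "increments": [0,0,0,0.001,0,0,0,0,0,0,0.002,0,0,0,0,0,0,0.002,0,0,0,0,0,0,0.002,0,0,0]
}}

```text
time_s: 11.57
tcp_pos: [0.5324, 0.0548, 0.0885]
ee_rot: [[-0.0, -0.995, -0.102], [-0.0, -0.102, 0.995], [-1.0, 0.0, -0.0]]
wrist_force: [0.2, -0.4, 0.2]
gripper_width: 0.003
```

Emit:
{"name": "move_arm", "arguments": {
  "increments": [0,0,0,0.001,0,0,0,0,0,0,0.002,0,0,0,0,0,0,0.002,0,0,0,0,0,0,0.002,0,0,0]
}}

```text
time_s: 11.9
tcp_pos: [0.5324, 0.0548, 0.0864]
ee_rot: [[-0.0, -0.995, -0.102], [-0.0, -0.102, 0.995], [-1.0, 0.0, -0.0]]
wrist_force: [-0.0, -0.5, 1.2]
gripper_width: 0.008
```

```bash
python3 look.py 9;python3 -c "
from h import *
cv2.imwrite('pics/w9.png',r.capture('wrist')[:,:,::-1])"
```

```text
sharp xyz -0.030992490966386885 0.08138234978364621 0.08644987348302016 F [-0.0419 -0.5367  1.2202] Fy -0.5296059658458963 t 11.9
sharp xyz -0.0309644000175279 0.0814025789393297 0.08651442848771715 F [ 0.7304 -0.0599  0.5994] Fy -0.13428368280624178 t 11.95
```

View pics/s9.png

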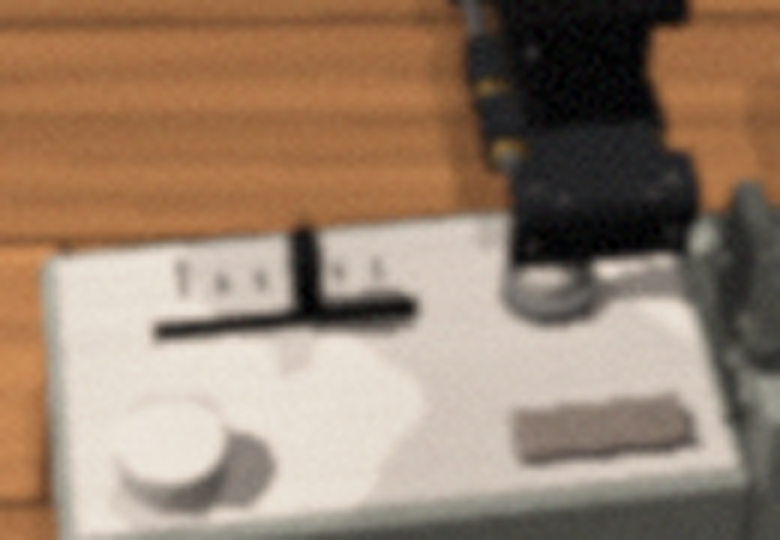

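View pics/w9.png

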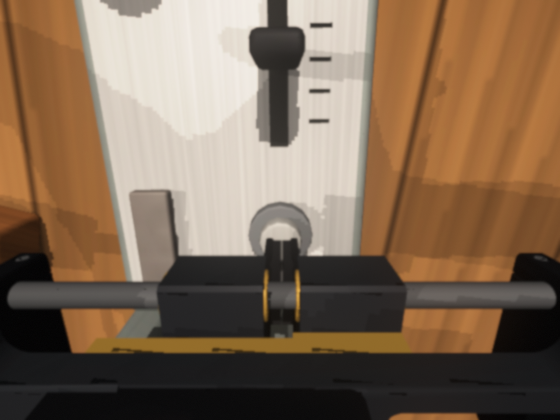

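```bash
python3 -c "
from h import *
c=r.calibration('wrist');T=np.linalg.inv(c['tool_from_camera'])
def pr(p):
    q=T[:3,:3]@p+T[:3,3];return (c['cx']+c['fx']*q[0]/q[2],c['cy']+c['fy']*q[1]/q[2])
for x in (-.03,-.01,.008):
  for z in (-.0095,0,.0095): print(x,z,pr(np.array([x,.0,z])),pr(np.array([x,.015,z]))[0])
s=r.sense()
for z in (.08,.088):
  print(z,pr(s['ee_rot'].T@(w(-.03,.08,z)-s['tcp_pos'])))
a=cv2.imread('pics/w9.png')[190:340,230:330];cv2.imwrite('pics/w9z.png',cv2.resize(a,None,fx=4,fy=4,interpolation=cv2.INTER_CUBIC))
"
```

```text
-0.03 -0.0095 (np.float64(279.1218257743028), np.float64(244.3295098073354)) 305.8465650667894
-0.03 0 (np.float64(279.1428910570103), np.float64(259.5558726912494)) 305.4264382163842
-0.03 0.0095 (np.float64(279.1632720502461), np.float64(274.2876189133222)) 305.01995756239063
-0.01 -0.0095 (np.float64(279.31195309701565), np.float64(230.69988922770239)) 303.32464510817965
-0.01 0 (np.float64(279.3280870420808), np.float64(244.60643464563918)) 302.9839906750401
-0.01 0.0095 (np.float64(279.3437485210793), np.float64(258.1057411155612)) 302.65331110132684
0.008 -0.0095 (np.float64(279.4528333814587), np.float64(220.60063154757546)) 301.45592377444694
0.008 0 (np.float64(279.46571479939064), np.float64(233.49681134319417)) 301.1688635695568
0.008 0.0095 (np.float64(279.4782497204693), np.float64(246.04609720666895)) 300.88952437872945
0.08 (np.float64(278.11633953911405), np.float64(232.3813524128721))
0.088 (np.float64(278.0054370448261), np.float64(237.08382423228858))
```

View pics/w9z.png

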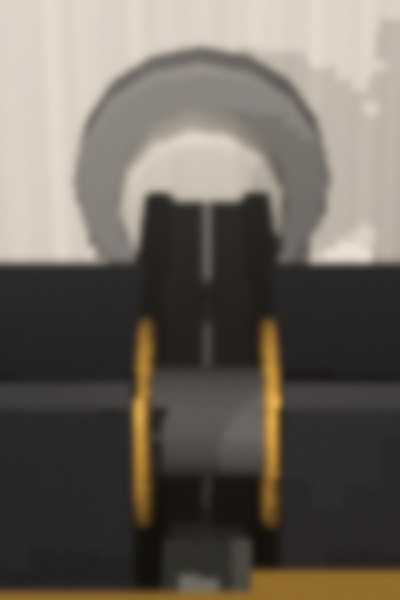

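Emit:
{"name": "move_arm", "arguments": {
  "increments": [0,0,0,0,0,-0.002,0,0,0,0,0,0,-0.004,0,0,0,0,0.001,0,-0.004,0,0,0,0,0.002,0,-0.004,0,0,0,0,0.002,0,-0.004,0]
}}

```text
time_s: 12.42
tcp_pos: [0.5326, 0.0507, 0.0843]
ee_rot: [[-0.0, -0.995, -0.102], [-0.0, -0.102, 0.995], [-1.0, 0.001, -0.0]]
wrist_force: [-0.7, -0.0, -0.4]
gripper_width: 0.007
```

Emit:
{"name": "move_arm", "arguments": {
  "increments": [0,0,0,0.001,0,0,0,0,0,0,0.002,0,0,0,0,0,0,0.002,0,0,0,0,0,0,0.002,0,0,0]
}}

```text
time_s: 12.75
tcp_pos: [0.5328, 0.0508, 0.0824]
ee_rot: [[-0.0, -0.995, -0.102], [-0.0, -0.102, 0.995], [-1.0, 0.0, -0.0]]
wrist_force: [0.0, -0.2, 0.3]
gripper_width: 0.006
```

Emit:
{"name": "move_arm", "arguments": {
  "increments": [0,0,0,0.001,0,0,0,0,0,0,0.002,0,0,0,0,0,0,0.002,0,0,0,0,0,0,0.002,0,0,0]
}}

```text
time_s: 13.08
tcp_pos: [0.5328, 0.0508, 0.0805]
ee_rot: [[-0.0, -0.995, -0.102], [-0.0, -0.102, 0.995], [-1.0, 0.0, -0.0]]
wrist_force: [0.6, 0.4, -0.5]
gripper_width: 0.006
```

```bash
python3 look.py 10;python3 -c "
from h import *
a=r.capture('wrist')[:,:,::-1];cv2.imwrite('pics/w10.png',cv2.resize(a[190:340,230:330],None,fx=4,fy=4,interpolation=cv2.INTER_CUBIC))"
```

```text
sharp xyz -0.030996279772692432 0.07737587797684718 0.08047674474112976 F [ 0.6207  0.3936 -0.487 ] Fy 0.328084429218194 t 13.0833
sharp xyz -0.030961948996319433 0.07739285286410946 0.08050783198565009 F [-0.3459  0.2649 -0.0646] Fy 0.2988471155301532 t 13.1333
```

View pics/w10.png

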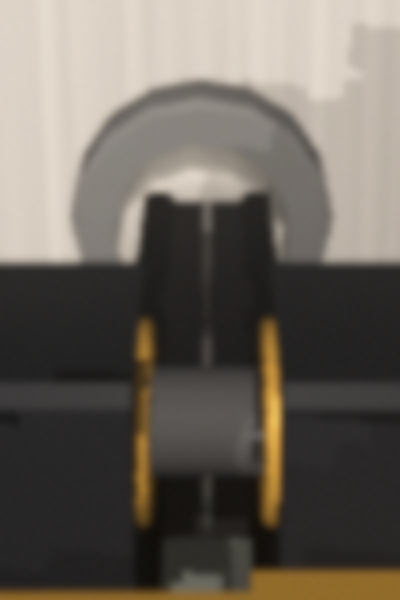

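View pics/s10.png

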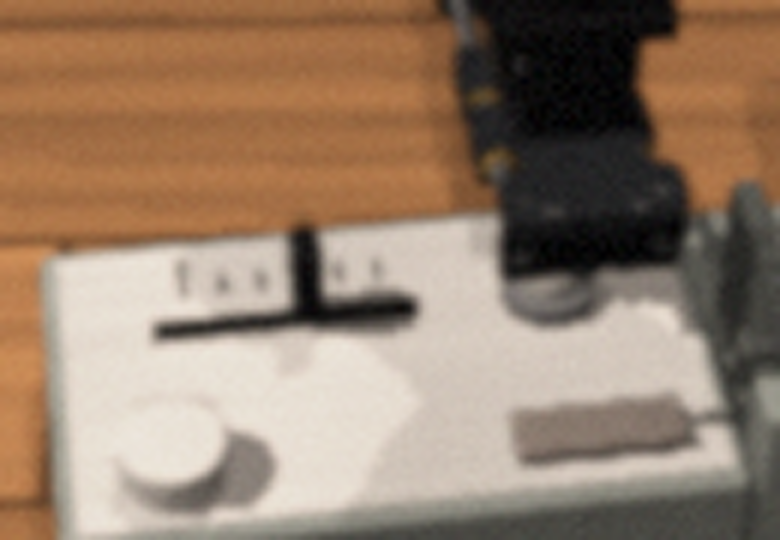

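```bash
python3 -c "
from h import *
o,d=ray('scene',(215+590/6,160+272/6))
for xs in (-.05,-.03,0,.0375,.065,.095):
  t=(xs-(o-C)@XS)/(d@XS);p=o+t*d;print(xs,(p-C)@YS,p[2])
"
```

```text
-0.05 0.10783508674448318 0.05859537241306956
-0.03 0.10244730534242999 0.08000969633355226
0 0.09436563323935021 0.11213118221427631
0.0375 0.08426354311050051 0.1522830395651813
0.065 0.07685534368267738 0.18172773495584504
0.095 0.06877367157959763 0.2138492208365691
```

Emit:
{"name": "move_arm", "arguments": {
  "increments": [0,0,0,0.001,0,0,0,0,0,0,0.002,0,0,0,0,0,0,0.002,0,0,0,0,0,0,0.002,0,0,0]
}}

```text
time_s: 13.52
tcp_pos: [0.5328, 0.0508, 0.0784]
ee_rot: [[-0.0, -0.995, -0.102], [-0.0, -0.102, 0.995], [-1.0, 0.0, -0.0]]
wrist_force: [-0.3, 0.3, -0.3]
gripper_width: 0.007
```

Emit:
{"name": "move_arm", "arguments": {
  "increments": [0,0,0,0.001,0,0,0,0,0,0,0.002,0,0,0,0,0,0,0.002,0,0,0,0,0,0,0.002,0,0,0]
}}

```text
time_s: 13.85
tcp_pos: [0.5327, 0.0508, 0.0764]
ee_rot: [[-0.0, -0.995, -0.102], [-0.0, -0.102, 0.995], [-1.0, 0.0, -0.0]]
wrist_force: [-0.8, 0.3, -0.5]
gripper_width: 0.008
```

Emit:
{"name": "move_arm", "arguments": {
  "increments": [0,0,0,0.001,0,0,0,0,0,0,0.002,0,0,0,0,0,0,0.002,0,0,0,0,0,0,0.002,0,0,0]
}}

```text
time_s: 14.18
tcp_pos: [0.5328, 0.0508, 0.0744]
ee_rot: [[-0.0, -0.995, -0.102], [-0.0, -0.102, 0.995], [-1.0, 0.0, -0.0]]
wrist_force: [0.1, 0.6, 0.6]
gripper_width: 0.004
```

```bash
python3 look.py 11;python3 -c "
from h import *
a=r.capture('wrist')[:,:,::-1];cv2.imwrite('pics/w11.png',cv2.resize(a[190:340,230:330],None,fx=4,fy=4,interpolation=cv2.INTER_CUBIC))"
```

```text
sharp xyz -0.030998192298063897 0.07738213819814146 0.07444578377747782 F [0.0791 0.5903 0.5538] Fy 0.5791588688015208 t 14.1833
sharp xyz -0.030947518061331936 0.07740243819580472 0.07452402037830744 F [ 0.0671  0.0331 -0.1786] Fy 0.026060000459799178 t 14.2333
```

View pics/w11.png

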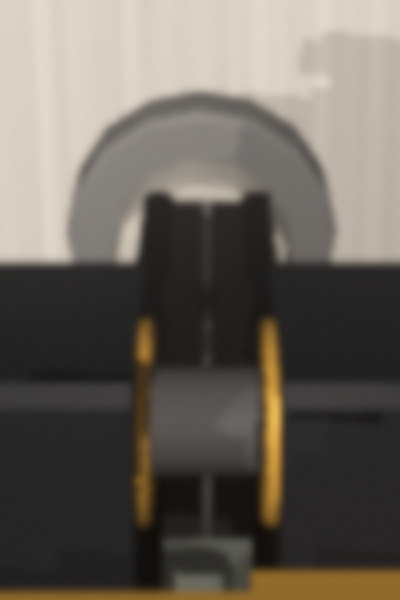

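Emit:
{"name": "move_arm", "arguments": {
  "increments": [0,0,0,0.001,0,0,0,0,0,0,0.002,0,0,0,0,0,0,0.002,0,0,0,0,0,0,0.002,0,0,0]
}}

```text
time_s: 14.62
tcp_pos: [0.5328, 0.0508, 0.0725]
ee_rot: [[-0.0, -0.995, -0.102], [-0.0, -0.102, 0.995], [-1.0, 0.0, -0.0]]
wrist_force: [0.2, 0.5, -0.2]
gripper_width: 0.006
```

Emit:
{"name": "move_arm", "arguments": {
  "increments": [0,0,0,0.001,0,0,0,0,0,0,0.002,0,0,0,0,0,0,0.002,0,0,0,0,0,0,0.002,0,0,0]
}}

```text
time_s: 14.95
tcp_pos: [0.5328, 0.0508, 0.0705]
ee_rot: [[-0.0, -0.995, -0.102], [-0.0, -0.102, 0.995], [-1.0, 0.0, -0.0]]
wrist_force: [0.5, -0.2, 0.8]
gripper_width: 0.005
```

Emit:
{"name": "move_arm", "arguments": {
  "increments": [0,0,0,0.001,0,0,0,0,0,0,0.002,0,0,0,0,0,0,0.002,0,0,0,0,0,0,0.002,0,0,0]
}}

```text
time_s: 15.28
tcp_pos: [0.5328, 0.0508, 0.0687]
ee_rot: [[0.0, -0.995, -0.102], [-0.0, -0.102, 0.995], [-1.0, -0.0, -0.0]]
wrist_force: [-0.4, 0.1, 3.4]
gripper_width: 0.004
```

```bash
python3 look.py 12;python3 -c "
from h import *
a=r.capture('wrist')[:,:,::-1];cv2.imwrite('pics/w12.png',cv2.resize(a[190:340,230:330],None,fx=4,fy=4,interpolation=cv2.INTER_CUBIC));where()"
```

```text
sharp xyz -0.030905461702859863 0.07741507859597362 0.068722112388035 F [-0.3972  0.1035  3.3831] Fy 0.14351673991506747 t 15.2833
sharp xyz -0.030909907423645563 0.07739864914379789 0.06872338543385806 F [-0.3503 -0.4763  2.5275] Fy -0.4380187196579064 t 15.3333
sharp xyz -0.0309180180861617 0.07740759632656302 0.06868047524354651 F [-0.4021  0.3338  3.1873] Fy 0.3731997988397072 t 15.3833
```

View pics/w12.png

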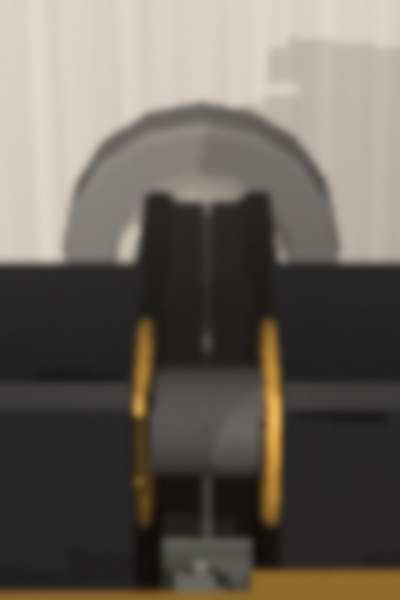

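View pics/s12.png

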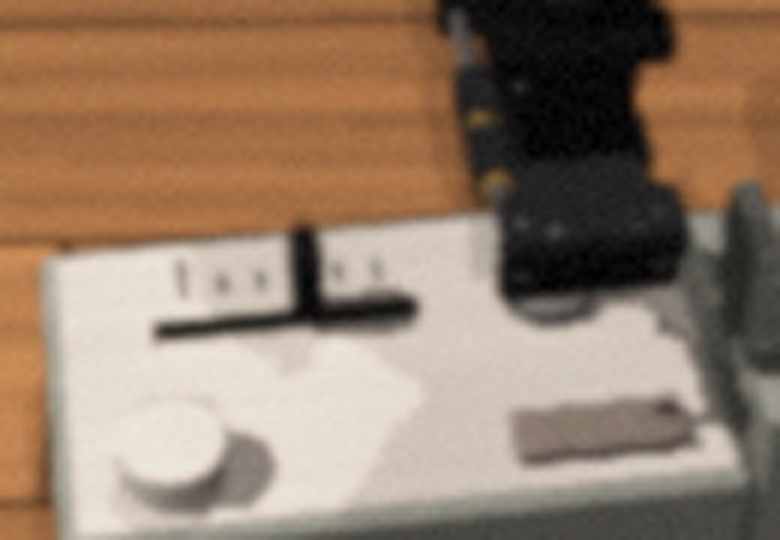

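Emit:
{"name": "move_arm", "arguments": {
  "increments": [0,0,0,0.001,0,0,0,0,0,0,0.002,0,0,0,0,0,0,0.003,0,0,0,0,0,0,0.004,0,0,0,0,0,0,0.004,0,0,0]
}}

```text
time_s: 15.8
tcp_pos: [0.5328, 0.0508, 0.0646]
ee_rot: [[0.0, -0.995, -0.102], [-0.0, -0.102, 0.995], [-1.0, -0.0, -0.0]]
wrist_force: [-1.5, 0.3, 5.6]
gripper_width: 0.003
```

Emit:
{"name": "move_arm", "arguments": {
  "increments": [0,0,0,0.001,0,0,0,0,0,0,0.002,0,0,0,0,0,0,0.002,0,0,0,0,0,0,0.002,0,0,0]
}}

```text
time_s: 16.13
tcp_pos: [0.5329, 0.0508, 0.0643]
ee_rot: [[0.001, -0.995, -0.103], [-0.0, -0.103, 0.995], [-1.0, -0.001, -0.0]]
wrist_force: [-4.9, 0.8, 14.2]
gripper_width: 0.006
```

Emit:
{"name": "move_arm", "arguments": {
  "increments": [0,0,0,0,0,0,0,0,0,0,-0.005,0,0,0,0,0,0,-0.01,0,0,0,0,0,0,-0.03,0,0,0,0,0,0,-0.06,0,0,0,0,0,0,-0.1,0,0,0,0,0,0,-0.13,0,0,0,0,0,0,-0.13,0,0,0,0,0,0,-0.13,0,0,0]
}}

```text
time_s: 16.88
tcp_pos: [0.5338, 0.0513, 0.1941]
ee_rot: [[0.004, -0.995, -0.102], [0.002, -0.102, 0.995], [-1.0, -0.004, 0.002]]
wrist_force: [0.3, 0.0, -0.3]
gripper_width: 0.004
```

```bash
python3 look.py 13;python3 -c "
from h import *
a=r.capture('wrist')[:,:,::-1];cv2.imwrite('pics/w13.png',a);where()"
```

```text
sharp xyz -0.029952327562866688 0.07778990782918398 0.19408169491000535 F [ 0.3128  0.0147 -0.3146] Fy -0.01734720666419312 t 16.8833
sharp xyz -0.031218820253304583 0.07759147145263723 0.19221932427818786 F [-1.2072 -0.0692 -0.7629] Fy 0.05455192205341504 t 16.9333
sharp xyz -0.031852468787521696 0.07739714751699386 0.19121818130395443 F [-0.2409 -0.3246 -0.5062] Fy -0.2982393776610702 t 16.9833
```

View pics/s13.png

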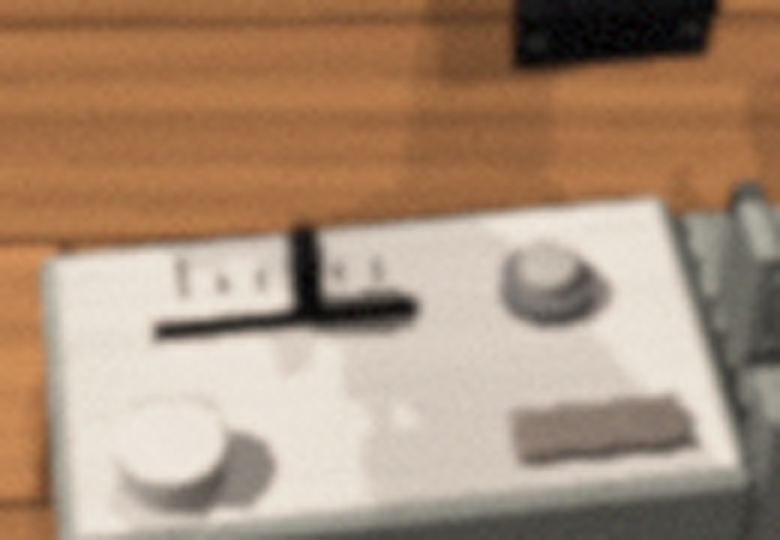

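View pics/w13.png

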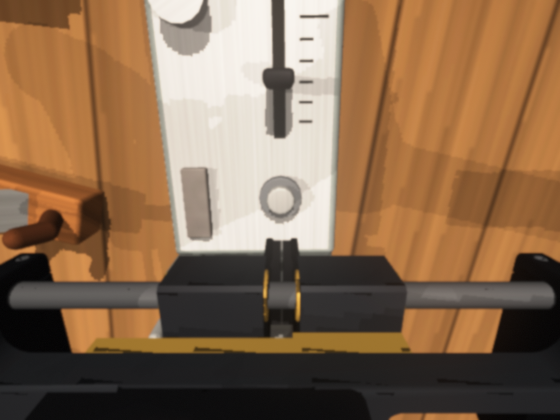

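The lever is at the third mark, the button is back out at about (547,262) in the scene zoom, and the tin and stone haven't moved. The arm is clear, so I'm handing in.

```bash
python3 -c "
from station import r
print(r.finish_job())"
```

```text
the job is handed in; nothing more can be done
None
```

I set the lever to the third click, pressed the start button fully in and let it come back out, then handed the job in. No verdict is reported.

- **Lever:** With the fingers closed, I pushed it from the first click to the second and then the third. The highest force I read was about 5 N. I backed off each time it snapped forward.
- **Button:** I pressed it about 6 mm to its hard stop, reading 14 N at the wrist, and then lifted clear.

**Last checks:** In the last scene and wrist pictures, the lever covers the third mark. Off, 1 and 2 show on one side of it, 4 and 5 on the other. The button looks the same as before the press. The paste tin and slip stone have not visibly moved, and the arm stood clear with about zero force. I did not look again at the chisel, handle blank or mug, but the arm never went down near them.

**What disagreed:**
- **Fingertips:** With the gripper shut, they met the button with the tool point at about 0.070 m. The tips therefore sit roughly 15 mm behind the tool point, not 8 mm ahead as described. I found the contact by force in small steps instead.
- **Wrist camera:** It placed the notch marks about 5 mm further towards the wheel than the top camera did. The lever's contact point matched the top camera to about 1 mm if the finger is taken as 19 mm wide.

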